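# Set out the calibration standards in concentration order

### The arm

A 6-joint arm with a two-finger parallel gripper is mounted at the origin on the work surface. World frame = base frame: x ahead of the robot, y to its left, z up, the work surface at z = 0. Lengths are in m, angles in rad, forces in N, time in s.
With the tool pointing down it reaches from about 0.425 to 1.125 m from the base axis. Payload 14.9 kg.
Tool frame: the origin (TCP) lies midway between the tips of the shut fingers; the grasp point (between the pads) lies behind it (ctrl.grip_depth is the z of the grasp point in the tool frame, in m); z points along the fingers, y is the direction in which the jaws open and shut (so a half turn about z gives the same grasp; the last joint's range is limited). The gripper opens to 91 mm and grips with 3 to 60 N. Pads are 32 mm wide; open, the fingers measure 118 mm over their backs; the gripper's body (76 mm by 178 mm) begins 60 mm behind the grasp point.
Start: joints at [-1.363, 0.379, 1.734, -0, 1.028, -0.033], TCP at [0.167, -0.68, 0.214] pointing down, gripper open.
Joint ranges: [-2.77, 2.77], [-0.74, 2.19], [0, 2.66], [-1.06, 4.2], [0.31, 2.87], [-3.08, 3.08]. Speed limits (rad/s): [1.89, 1.89, 2.39, 3.14, 3.14, 3.14].

### API

Orientations are given as [roll, pitch, yaw] about the fixed x, y, z axes, in that order (R = Rz(yaw) Ry(pitch) Rx(roll)).
In Python, from bench import ctrl gives the robot as it stands. Calls block until the motion is done:
- ctrl.move_to(position, orientation): joint-space move of the TCP to a pose.
- ctrl.movel(position, velocity=0.15, orientation=None, contact_N=None): straight line of the TCP; orientation=None keeps the orientation; velocity is the mean speed in m/s. With contact_N (N) it stops when the force on the tool has changed by that much, and returns True; else False.
- ctrl.goto_joints(angles): joint-space move.
- ctrl.gripper_open() and ctrl.clamp(grasp_force=None): open the fingers fully, or close them until they stop; grasp_force is the grip in N (None keeps the last).
- ctrl.pause(seconds).
- ctrl.ik(position, orientation): joint angles nearest the present ones, or None.
- ctrl.get_image(name): name is "side" or "top" or "wrist"; returns (picture, depth): 420x560x3 uint8, red, green, blue; 420x560 float32, m along the optical axis (not along the pixel's ray), 0 where there is no reading.
- ctrl.camera_params(name): a dict with "vertical_fov" (degrees; the focal length in pixels is half the picture's height over the tangent of half this angle, whatever the lens; pixels are square), "cx", "cy" (the principal point, pixels), "distortion" ([k1, k2, p1, p2, k3] as OpenCV has them; the pictures are not rectified), "camera_from_world" (4x4, takes a point from world to camera coordinates). Camera axes: x right, y up, looking along -z (the intrinsics and any distortion apply to the point x, -y, -z); pixel columns grow to the right and rows downward; lengths in m; the calibration is good to about 2 mm. A picture is of the moment at which its call begins: read the wrist's pose just before it. camera_params takes no time and is no camera call; for the wrist camera it gives the pose at the moment of the call.
A pose or a line that the arm cannot do raises ctrl.MotionError and nothing moves.
- ctrl.hand_in(): hands the job in, once; it reports no verdict.
Readings, each from a call of its own:
- ctrl.read_t(): time.
- ctrl.read_joint_positions(): joint angles.
- ctrl.read_qvel(): joint speeds.
- ctrl.read_effort(): joint torques, N m.
- ctrl.read_ee_pos(): TCP position.
- ctrl.read_eef_rot(): TCP orientation.
- ctrl.read_force(): force on the tool from outside, world axes, zero at the start.
- ctrl.read_torque(): the same for the moment, N m.
- ctrl.read_grip_width(): finger opening in m.
Only numpy, scipy, OpenCV 4.12 (cv2) and the standard library are available. Lean on these libraries where they do the work, as an engineer would, in place of code of your own. Each camera call takes 0.05 s, during which the arm holds its last target. There are 200 camera calls.

### The job

Set the four blue-capped standard jars out for calibration: stand each upright and flat in the drip tray whose floor matches the coloured disc on its cap. Work from weakest to strongest so nothing carries over - white first, then yellow, then green, then red - letting go of each before fetching the next, and set them down rather than dropping them. Leave the two black-capped sample jars where they are.

Things in the scene. Friction and masses are not known exactly. Their poses are not given: they have to be found in the camera images.
- standard_white: Standard: amber screw-top jar, 90 mm tall in all: round body 42 mm across up to 62 mm, flat cylindrical BLUE screw cap 46 mm across from 65 to 90 mm high, with a 32 mm white disc on the cap's top and a white band round the body. Weighs 90 to 180 g, the cap is its widest part. Loose, standing upright on the bench; origin at the centre of its underside, z up its axis; its yaw does not matter.
- standard_yellow: Standard: amber screw-top jar, 90 mm tall in all: round body 42 mm across up to 62 mm, flat cylindrical BLUE screw cap 46 mm across from 65 to 90 mm high, with a 32 mm yellow disc on the cap's top and a yellow band round the body. Weighs 90 to 180 g, the cap is its widest part. Loose, standing upright on the bench; origin at the centre of its underside, z up its axis; its yaw does not matter.
- standard_green: Standard: amber screw-top jar, 90 mm tall in all: round body 42 mm across up to 62 mm, flat cylindrical BLUE screw cap 46 mm across from 65 to 90 mm high, with a 32 mm green disc on the cap's top and a green band round the body. Weighs 90 to 180 g, the cap is its widest part. Loose, standing upright on the bench; origin at the centre of its underside, z up its axis; its yaw does not matter.
- standard_red: Standard: amber screw-top jar, 90 mm tall in all: round body 42 mm across up to 62 mm, flat cylindrical BLUE screw cap 46 mm across from 65 to 90 mm high, with a 32 mm red disc on the cap's top and a red band round the body. Weighs 90 to 180 g, the cap is its widest part. Loose, standing upright on the bench; origin at the centre of its underside, z up its axis; its yaw does not matter.
- sample_red: Customer sample, not to be moved: amber screw-top jar, 90 mm tall in all: round body 42 mm across up to 62 mm, flat cylindrical BLACK screw cap 46 mm across from 65 to 90 mm high, with a 32 mm red disc on the cap's top and a red band round the body. Weighs 90 to 180 g, the cap is its widest part. Loose, standing upright on the bench; origin at the centre of its underside, z up its axis; its yaw does not matter.
- sample_green: Customer sample, not to be moved: amber screw-top jar, 90 mm tall in all: round body 42 mm across up to 62 mm, flat cylindrical BLACK screw cap 46 mm across from 65 to 90 mm high, with a 32 mm green disc on the cap's top and a green band round the body. Weighs 90 to 180 g, the cap is its widest part. Loose, standing upright on the bench; origin at the centre of its underside, z up its axis; its yaw does not matter.
- tray_white: Drip tray: low round grey tray fixed to the bench, 80 mm across outside, 70 mm inside, rim 10 mm high, with a flat white floor 4 mm above the bench. Origin at the centre of its underside, on the bench; z up.
- tray_yellow: Drip tray: low round grey tray fixed to the bench, 80 mm across outside, 70 mm inside, rim 10 mm high, with a flat yellow floor 4 mm above the bench. Origin at the centre of its underside, on the bench; z up.
- tray_green: Drip tray: low round grey tray fixed to the bench, 80 mm across outside, 70 mm inside, rim 10 mm high, with a flat green floor 4 mm above the bench. Origin at the centre of its underside, on the bench; z up.
- tray_red: Drip tray: low round grey tray fixed to the bench, 80 mm across outside, 70 mm inside, rim 10 mm high, with a flat red floor 4 mm above the bench. Origin at the centre of its underside, on the bench; z up.
Things that resemble listed ones, but are neither listed nor needed, are in the scene too. Leave any purple look-alike of the tray_red alone.

How it is judged:
On the way, in this order (a step that is already met when the one before it is completed fails the run):
1. the white standard stands released in the white tray (horizontal distance between standard_white and tray_white below 0.015 m and z of standard_white in the frame of tray_white below 0.008 m and angle between standard_white's own z axis and vertical below 0.1 rad and contact force between standard_white and the fingers below 0.1 N and linear speed of standard_white below 0.02 m/s and angular speed of standard_white below 0.2 rad/s), for 0.2 s.
2. the yellow standard stands released in the yellow tray (horizontal distance between standard_yellow and tray_yellow below 0.015 m and z of standard_yellow in the frame of tray_yellow below 0.008 m and angle between standard_yellow's own z axis and vertical below 0.1 rad and contact force between standard_yellow and the fingers below 0.1 N and linear speed of standard_yellow below 0.02 m/s and angular speed of standard_yellow below 0.2 rad/s), for 0.2 s.
3. the green standard stands released in the green tray (horizontal distance between standard_green and tray_green below 0.015 m and z of standard_green in the frame of tray_green below 0.008 m and angle between standard_green's own z axis and vertical below 0.1 rad and contact force between standard_green and the fingers below 0.1 N and linear speed of standard_green below 0.02 m/s and angular speed of standard_green below 0.2 rad/s), for 0.2 s.
4. the red standard stands released in the red tray (horizontal distance between standard_red and tray_red below 0.015 m and z of standard_red in the frame of tray_red below 0.008 m and angle between standard_red's own z axis and vertical below 0.1 rad and contact force between standard_red and the fingers below 0.1 N and linear speed of standard_red below 0.02 m/s and angular speed of standard_red below 0.2 rad/s), for 0.2 s.
At the end, for the whole second after the job is handed in: Each blue-capped jar stands in the tray of its colour: within 15 mm of its centre (anywhere flat inside the rim), underside under 8 mm above the tray's, tilt under 0.1 rad, released, at rest (0.02 m/s, 0.2 rad/s). Both black-capped jars are within 15 mm of where they began (all of step 1 and all of step 2 and all of step 3 and all of step 4 and distance of each of sample_red, sample_green from where it was at the start of the episode below 0.015 m); the robot touches nothing.
It fails at once if the red black-capped sample jar is pushed, lifted or tipped (more than 15 mm) (distance of sample_red from where it was at the start of the episode above 0.015 m or angle between sample_red's own z axis and vertical above 0.3 rad).
It fails at once if the green black-capped sample jar is pushed, lifted or tipped (more than 15 mm) (distance of sample_green from where it was at the start of the episode above 0.015 m or angle between sample_green's own z axis and vertical above 0.3 rad).
It fails at once if a standard is dropped (in free fall with its underside more than 40 mm above the bench) ((height (world z) of standard_white above 0.04 m and contact force between standard_white and anything else below 0.02 N) or (height (world z) of standard_yellow above 0.04 m and contact force between standard_yellow and anything else below 0.02 N) or (height (world z) of standard_green above 0.04 m and contact force between standard_green and anything else below 0.02 N) or (height (world z) of standard_red above 0.04 m and contact force between standard_red and anything else below 0.02 N)).
It also fails if it takes over 120 s, if anything falls off the work surface, if the arm or the gripper's body presses on something with over 40 N, if the wrist force passes 120 N, or if a joint passes its speed limit or range.

## Working session

There is one attempt and no reset: what is moved stays moved. The work goes in short steps, each a Python script; the robot and the scene stay as the last script left them, time stands still between calls to the robot, and variables do not carry over. Pictures are saved under pics/ and viewed, about 12 in all and at most 16, crops included, and the job is handed in when it is done.

```bash
ls; mkdir -p pics; python3 - <<'E'
from bench import ctrl
import cv2,numpy as np
for n in ("top","side"):
    im,d=ctrl.get_image(n); cv2.imwrite(f"pics/{n}0.png",im[:,:,::-1]); np.savez(f"pics/{n}0.npz",im=im,d=d)
    p=ctrl.camera_params(n); print(n,p)
print(ctrl.grip_depth,ctrl.read_eef_rot(),ctrl.read_t())
E
```

```text
pics
top {'vertical_fov': 50.485648892458, 'cx': 274.49628491052147, 'cy': 208.38796848335318, 'distortion': array([-0.02958353,  0.        ,  0.        ,  0.        ,  0.        ]), 'camera_from_world': array([[-5.41733980e-04, -9.99978391e-01,  6.55159961e-03,
        -3.83317835e-02],
       [ 9.96596974e-01,  1.48655275e-07,  8.24285867e-02,
        -4.42437543e-01],
       [-8.24268065e-02,  6.57395871e-03,  9.96575439e-01,
        -1.05070941e+00],
       [ 0.00000000e+00,  0.00000000e+00,  0.00000000e+00,
         1.00000000e+00]])}
side {'vertical_fov': 48.575123921617454, 'cx': 281.10082335579403, 'cy': 205.19184953674326, 'distortion': array([-0.0667181,  0.       ,  0.       ,  0.       ,  0.       ]), 'camera_from_world': array([[-0.98037848, -0.19689234, -0.00956312,  0.43824101],
       [ 0.09713078, -0.52471635,  0.84571766, -0.0871681 ],
       [-0.17153325,  0.82819452,  0.53354493, -1.23417023],
       [ 0.        ,  0.        ,  0.        ,  1.        ]])}
-0.0188 [-3.14064162e+00 -2.99521887e-05  2.40756783e-01] 0.1
```

View pics/top0.png

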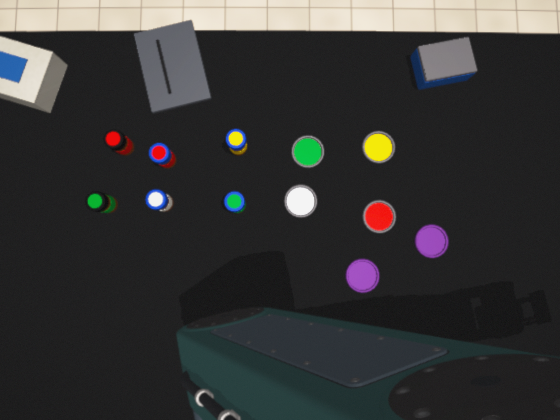

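View pics/side0.png

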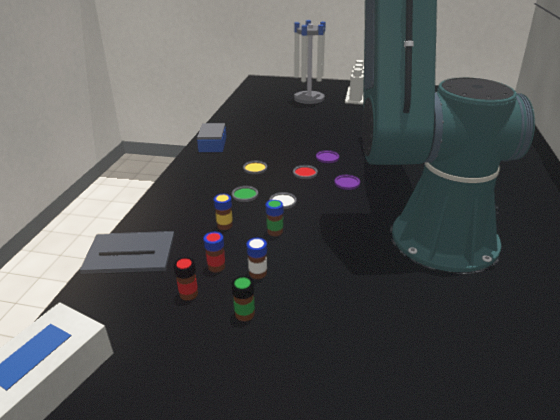

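Top view, jars: blue caps are standard_red (159,153), yellow (236,139), white (156,200) and green (234,201). Black caps are sample_red (114,139) and sample_green (96,201), which stay. Trays: green (308,151), yellow (378,147), white (300,201) and red (379,216). The purple look-alikes at (431,241) and (362,275) are to be left alone. Next I'll locate everything and make a confirming crop.

```bash
cat > h.py <<'E'
import numpy as np, cv2
def K(p): 
    f=210/np.tan(np.radians(p["vertical_fov"]/2)); return np.array([[f,0,p["cx"]],[0,f,p["cy"]],[0,0,1.]])
def ray(p,uv,z):
    x,y=cv2.undistortPoints(np.array([[uv]],float),K(p),p["distortion"])[0,0]
    T=np.linalg.inv(p["camera_from_world"]); d=T[:3,:3]@[x,-y,-1]; o=T[:3,3]
    return o+d*(z-o[2])/d[2]
def mask(im,c):
    h,s,v=[a.astype(int) for a in cv2.split(cv2.cvtColor(im,cv2.COLOR_RGB2HSV))]
    if c=="white": return (s<60)&(v>140)
    m={"red":(h<8)|(h>172),"yellow":(h>22)&(h<35),"green":(h>45)&(h<85)}[c]
    return m&(s>120)&(v>(110 if c!="yellow" else 150))
def blob(im,c,uv,r=16):
    m=mask(im,c).astype(np.uint8); n,l,st,ce=cv2.connectedComponentsWithStats(m,connectivity=4)
    k=[i for i in range(1,n) if st[i,4]>20 and np.hypot(*(ce[i]-uv))<r]
    k=max(k,key=lambda i:st[i,4]); return ce[k],st[k]
E
python3 - <<'E'
from bench import ctrl
from h import *
P={}
S={"white":[(156,200),(300,201)],"yellow":[(236,139),(378,147)],"green":[(234,201),(308,151)],"red":[(159,153),(379,216)],"sred":[(114,139)],"sgreen":[(96,201)]}
f=np.load("pics/top0.npz"); im,d=f["im"],f["d"]; p=ctrl.camera_params("top")
for c,L in S.items():
    for i,uv in enumerate(L):
        ce,st=blob(im,c.replace("sr","r").replace("sg","g"),uv); w=ray(p,ce,[.09,.004][i])
        print(c,["jar","tray"][i],ce.round(1),st[2:],w.round(4),"depth",d[int(ce[1]),int(ce[0])], -(p["camera_from_world"]@[*w,1])[2])
cv2.imwrite("pics/crop.png",cv2.resize(im[115:230,75:255],None,fx=4,fy=4,interpolation=cv2.INTER_CUBIC)[:,:,::-1])
E
```

```text
white jar [155.2 198.8] [ 15  14 158] [0.4581 0.2297 0.09  ] depth 0.9989686 0.9972696862198762
white tray [299.9 200.8] [ 31  31 719] [ 0.4622 -0.1004  0.004 ] depth 1.0862492 1.0854788813232554
yellow jar [235.3 138. ] [ 14  13 144] [0.5968 0.051  0.09  ] depth 1.011539 1.0098745779706884
yellow tray [378.  146.9] [ 28  27 600] [ 0.5959 -0.2943  0.004 ] depth 1.0961008 1.0977786929529239
green jar [233.8 201. ] [ 14  13 144] [0.4532 0.0532 0.09  ] depth 0.99806446 0.9980258981099103
green tray [307.3 151.3] [ 27  27 580] [ 0.5847 -0.1193  0.004 ] depth 1.094736 1.095705898463017
red jar [158.5 152.3] [ 12  12 119] [0.5639 0.2247 0.09  ] depth 0.0 1.0060218890371868
red tray [378.6 216.2] [ 28  28 625] [ 0.4245 -0.2922  0.004 ] depth 1.0839189 1.083633537467406
sred jar [112.6 138.3] [ 15  15 172] [0.5965 0.3301 0.09  ] depth 1.0033118 1.0080151284567709
sgreen jar [ 94.4 200.6] [ 14  14 162] [0.4542 0.3668 0.09  ] depth 0.9937016 0.9960417778073143
```

View pics/crop.png

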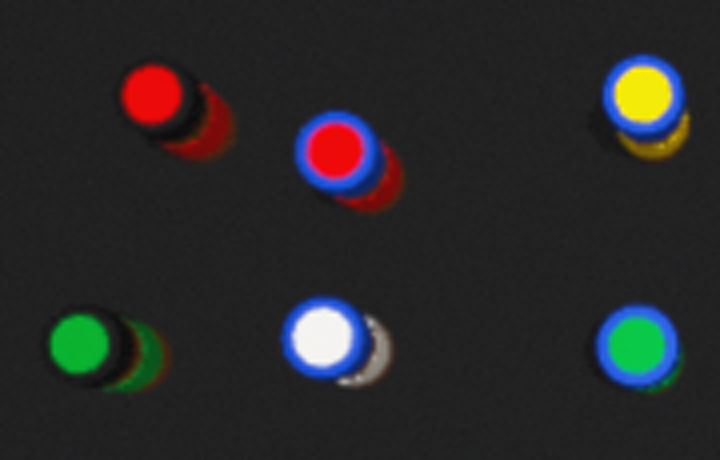

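The crop confirms it: blue rims on red (335,150), yellow (643,95), white (322,337) and green (637,345). The black-capped red (150,95) and green (80,345) are the samples. All of the depths I got agree with the assumed heights (the red standard had no reading). Jaws on the (1,-1) diagonal keep clear of every neighbour. White first.

```bash
cat > run.py <<'E'
from bench import ctrl
import numpy as np, cv2
from h import *
O=[np.pi,0,np.pi/4]; Z=.25; GD=-ctrl.grip_depth; GZ=.077-GD   # tip height when gripping the cap
J={"white":(.4581,.2297),"yellow":(.5968,.0510),"green":(.4532,.0532),"red":(.5639,.2247)}
T={"white":(.4622,-.1004),"yellow":(.5959,-.2943),"green":(.5847,-.1193),"red":(.4245,-.2922)}
def pick(c):
    x,y=J[c]; p=ctrl.read_ee_pos()
    if c=="white": ctrl.move_to([x,y,Z],O)
    else: ctrl.movel([x,y,Z],.25,O)
    ctrl.movel([x,y,.12],.2)
    print("down contact",ctrl.movel([x,y,GZ],.08,contact_N=8),ctrl.read_ee_pos().round(4))
    ctrl.clamp(25); w=ctrl.read_grip_width(); print(c,"width",w)
    assert .042<w<.050,"bad grip"
    ctrl.movel([x,y,Z],.15); print("width up",ctrl.read_grip_width(),"F",np.round(ctrl.read_force(),2))
def place(c):
    x,y=T[c]; ctrl.movel([x,y,Z],.25); ctrl.movel([x,y,GZ+.02],.15); ctrl.pause(.2)
    print("touch",ctrl.movel([x,y,GZ+.001],.025,contact_N=3),"above nominal",ctrl.read_ee_pos()[2]-GZ-.004)
def release(c):
    x,y=T[c]; ctrl.gripper_open(); ctrl.pause(.3); ctrl.movel([x,y,Z],.15)
E
python3 - <<'E'
from run import *
for c in J:
    for D in (J,T):
        for z in (Z,GZ): 
            q=ctrl.ik([*D[c],z],O); print(c,z,None if q is None else np.round(q,2))
pick("white"); place("white"); print(ctrl.read_t())
im,_=ctrl.get_image("side"); cv2.imwrite("pics/s1.png",cv2.resize(im[100:300,150:400],None,fx=3,fy=3)[:,:,::-1])
E
```

```text
white 0.25 [ 0.42  0.03  2.09 -0.    1.02  1.2 ]
white 0.0582 [ 0.42  0.34  2.16 -0.    0.64  1.2 ]
white 0.25 [-0.26 -0.04  2.16 -0.    1.02  0.52]
white 0.0582 [-0.26  0.29  2.24 -0.    0.61  0.52]
yellow 0.25 [ 0.05  0.18  1.92 -0.    1.04  0.83]
yellow 0.0582 [ 0.05  0.45  1.99 -0.    0.7   0.83]
yellow 0.25 [-0.49  0.29  1.79 -0.    1.07  0.29]
yellow 0.0582 [-0.49  0.53  1.85 -0.    0.76  0.29]
green 0.25 [ 0.07 -0.07  2.19 -0.    1.03  0.85]
green 0.0582 [ 0.07  0.27  2.27 -0.    0.6   0.85]
green 0.25 [-0.24  0.18  1.93 -0.    1.04  0.55]
green 0.0582 [-0.24  0.45  1.99 -0.    0.7   0.55]
red 0.25 [ 0.34  0.19  1.91 -0.    1.04  1.13]
red 0.0582 [ 0.34  0.46  1.97 -0.    0.71  1.13]
red 0.25 [-0.65  0.04  2.08 -0.    1.02  0.14]
red 0.0582 [-0.65  0.35  2.15 -0.    0.64  0.14]
down contact False [0.4583 0.2298 0.0584]
white width 0.045731339447319726
width up 0.04567992993761485 F [-0.85  0.12 -1.8 ]
touch True above nominal -0.0004158275561751794
10.9333
```

View pics/s1.png

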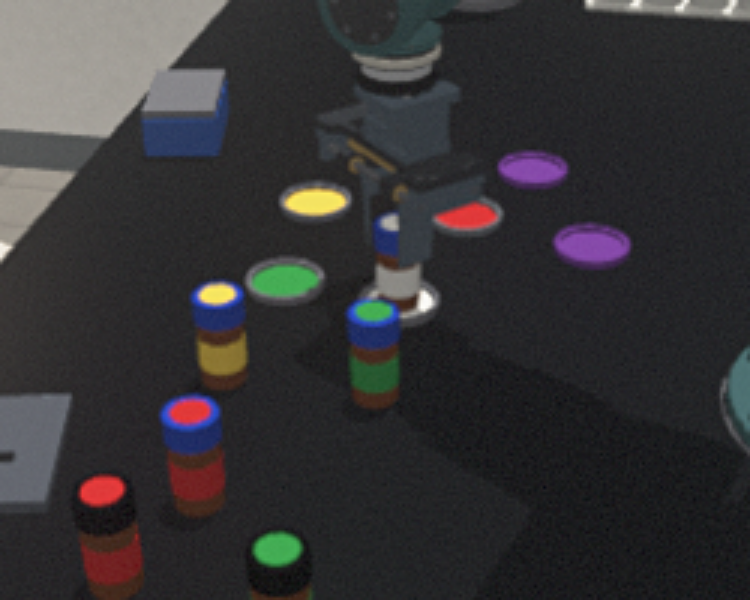

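The white jar is upright in the white tray at (398,290) with the floor touched at the right height. I'll release it and measure from the top camera. The arm should be clear by the time it is over the next jar, before descending.

```bash
cat >> run.py <<'E'
def check(done):
    p=ctrl.camera_params("top"); im,_=ctrl.get_image("top"); 
    for c in done:
        try:
            uv,_=cv2.projectPoints((p["camera_from_world"]@[*T[c],.094,1])[:3].reshape(1,3)*[1,-1,-1],np.zeros(3),np.zeros(3),K(p),p["distortion"])
            ce,st=blob(im,c,uv[0,0],12); e=(ray(p,ce,.094)[:2]-T[c])*1000; print(c,"offset mm",e.round(1),"area",st[4])
        except ValueError: print(c,"not seen")
    return im
E
python3 - <<'E'
from run import *
release("white"); x,y=J["yellow"]; ctrl.movel([x,y,Z],.25,O); im=check(["white"]); print(ctrl.read_t())
cv2.imwrite("pics/t1.png",im[:,:,::-1])
E
```

```text
white offset mm [-18.2   8.5] area 326
14.525
```

View pics/t1.png

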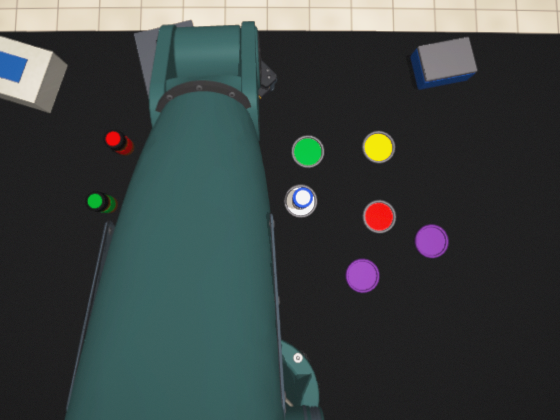

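The jar stands in the white tray with its cap at (302,197); my white-disc blob merged with the white floor. I'll use the blue cap outline instead.

```bash
cat >> run.py <<'E'
def check(done,im=None):
    p=ctrl.camera_params("top")
    if im is None: im,_=ctrl.get_image("top")
    h,s,v=cv2.split(cv2.cvtColor(im,cv2.COLOR_RGB2HSV)); b=((h>100)&(h<130)&(s>110)&(v>90)).astype(np.uint8)
    for c in done:
        uv=cv2.projectPoints((p["camera_from_world"]@[*T[c],.094,1])[:3].reshape(1,3)*[1,-1,-1],np.zeros(3),np.zeros(3),K(p),p["distortion"])[0][0,0]
        m=b*cv2.circle(np.zeros_like(b),tuple(map(int,uv.round())),18,1,-1)
        pts=cv2.findNonZero(m)
        if pts is None: print(c,"not seen"); continue
        ce,r=cv2.minEnclosingCircle(pts); print(c,"offset mm",((ray(p,ce,.094)[:2]-T[c])*1000).round(1),"r px",round(r,1))
    return im
E
python3 - <<'E'
from run import *
check(["white"],cv2.imread("pics/t1.png")[:,:,::-1].copy())
pick("yellow"); place("yellow"); release("yellow"); print(ctrl.read_t())
ctrl.movel([*J["green"],Z],.25,O); im=check(["white","yellow"]); cv2.imwrite("pics/t2.png",im[:,:,::-1])
E
```

```text
white offset mm [-0.8  0.6] r px 10.4
down contact False [0.5971 0.051  0.0585]
yellow width 0.045010272843085716
width up 0.04551985520850579 F [ 0.28  0.72 -1.66]
touch True above nominal -0.0002388741762442241
24.875
white offset mm [-0.8  0.6] r px 10.4
yellow offset mm [-1.5  0.6] r px 10.6
```

View pics/t2.png

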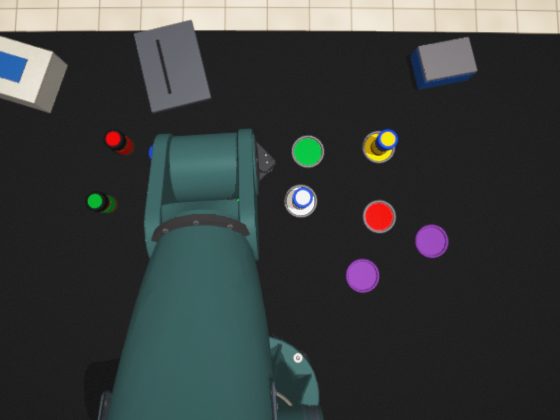

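White and yellow stand in their trays with caps at (302,197) and (387,140), within 2 mm of centre. Next are green and then red, with a check between them.

```bash
python3 - <<'E'
from run import *
pick("green"); place("green"); release("green"); ctrl.movel([*J["red"],Z],.25,O); check(["white","yellow","green"]); print(ctrl.read_t())
E
```

```text
down contact False [0.4535 0.0532 0.0585]
green width 0.04541642041724017
width up 0.04581156535938282 F [ 0.01 -0.01 -2.03]
touch True above nominal -0.00022822373128753362
white offset mm [-0.8  0.6] r px 10.4
yellow offset mm [-1.5  0.6] r px 10.6
green offset mm [-1.4 -0.1] r px 10.8
37.975
```

```bash
python3 - <<'E'
from run import *
pick("red"); place("red"); release("red"); x,y=T["red"]
ctrl.movel([x,y,.3],.15); ctrl.move_to([.167,-.68,.3],[np.pi,0,.24]); im=check(["white","yellow","green","red"]); print(ctrl.read_t(),ctrl.read_grip_width())
p=ctrl.camera_params("top")
for c,uv,o in (("red",(112.6,138.3),(.5965,.3301)),("green",(94.4,200.6),(.4542,.3668))):
    ce,_=blob(im,c,uv); print("sample",c,((ray(p,ce,.09)[:2]-o)*1000).round(1))
cv2.imwrite("pics/t3.png",im[:,:,::-1])
im,_=ctrl.get_image("side"); cv2.imwrite("pics/s3.png",cv2.resize(im[100:340,150:400],None,fx=2.5,fy=2.5)[:,:,::-1])
E
```

```text
down contact False [0.5642 0.2248 0.0585]
red width 0.04537159217973467
width up 0.04547760690958311 F [-0.62 -0.7  -1.58]
touch True above nominal -0.0003986042424136936
white offset mm [-0.8  0.6] r px 10.4
yellow offset mm [-1.5  0.6] r px 10.6
green offset mm [-1.4 -0.1] r px 10.8
red offset mm [-0.9  1.2] r px 10.9
51.325 0.09085889908576555
sample red [0. 0.]
sample green [-0. -0.]
```

View pics/t3.png

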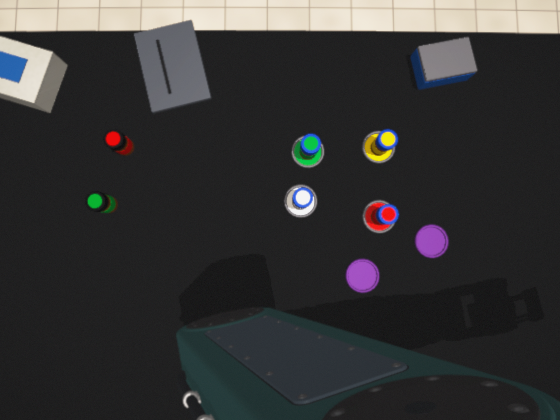

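View pics/s3.png

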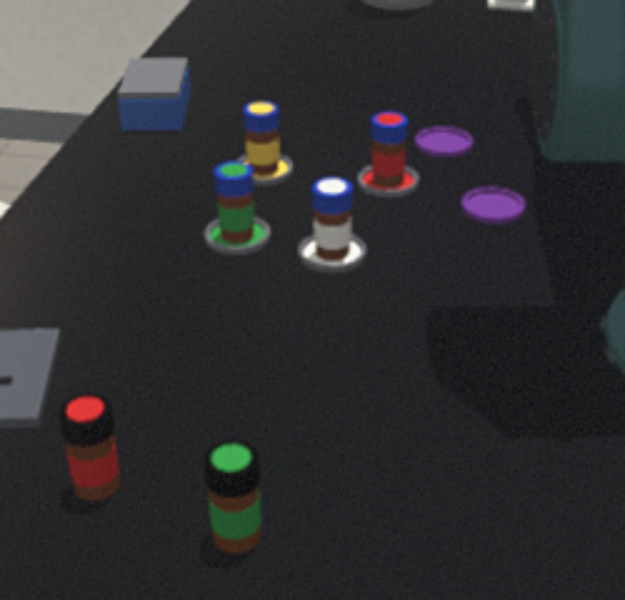

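All four blue-capped jars stand upright in their matching trays: green (236,205), yellow (262,140), white (332,220) and red (389,150). Both samples at (90,450) and (233,500) have not moved, and the arm is clear.

```bash
python3 -c "
from bench import ctrl
ctrl.hand_in()"
```

```text
the job is handed in; nothing more can be done
```

The four blue-capped standards are set out in their matching trays and the job is handed in; hand-in gives no verdict. I placed them in order (white, yellow, green, red), letting go of each before fetching the next, and the clock read about 51 s at the last check.

- **Placement:** in the last camera check all four jars stand upright within 2 mm of their tray centres. Each touched its tray floor within 0.5 mm of the expected height before I released it.
- **Samples and look-alikes:** both black-capped jars measured 0.0 mm of movement. I left the purple look-alike trays alone.
- **Robot:** the gripper is open and the arm is parked clear of everything.
- **Checks that disagreed:** my first position check on the white jar read about 20 mm off because the white disc blended with the white tray floor. Measuring from the blue cap outline instead gave 1 mm. At the start, the red standard's cap gave no depth reading, so I took its height from the description; the grip confirmed it.

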